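# Twist the weighing dish off the balance with the ball in it

## Task

The clean steel grinding ball in the balance's dish has been weighed and must not be touched, so take it off the balance together with its dish. The dish is locked on by two lugs: turn it a quarter turn anticlockwise (seen from above), then lift it off by at least 10 cm and finish while still holding it up there, level and still, for a colleague to take over. Keep the dish level and the loose ball near its middle all the way, and leave the small bottle and the two vials beside the balance where they stand.

Things in the scene. Friction and masses are not known exactly. Their poses are not given: they have to be found in the camera images.
- balance: White and grey bench balance, 260 (x) x 190 (y) x 58 mm high, fixed, sloping panel with display and keys at its -x end. Origin: centre of its underside on the worktop; z up; turned up to 20 degrees either way. The square aluminium twist-lock hub that holds the dish stands on its top. A tall solid carton stands behind it to the left (+y): keep the arm clear.
- hub (a point): Centre of the hub's top face, 72 mm above the worktop, 35 mm from the balance's origin along its +x; axes as the balance's. Hub: 62 x 62 mm, sides along x and y. Its lips hold the dish's lugs down, except at two notches, 17 mm wide, along +y and -y: there the lugs pass, and the dish lifts straight out (free once raised 15 mm). A stop ends the turn about 4 degrees past the notches' middle.
- dish: Aluminium weighing dish, 57 mm diameter, 54 mm high, 0.11 to 0.23 kg. Origin: centre of the underside of its round foot (27 mm diameter), 61 mm above the worktop while it sits in the hub; z up. Two lugs on the foot, 10 mm wide, along its +x and -x, 43 mm over the tips. At the start its x lies along the balance's x within 3 degrees. It turns freely in the hub, with 2 mm play sideways and in lift.
- dish_grip (a point): On the dish's axis, midway between its two upright finger grips and half-way up them, 41 mm above the dish's origin (102 mm above the worktop at the start); axes as the dish's. Grips: flat tabs standing at its +y and -y sides, 24 mm wide (along x), 4 mm thick, 26 mm high, outer faces 62 mm apart. Take it across these outer faces from above; the ball stands between the tabs, 3 mm higher than they.
- ball: Polished steel ball, 25 mm diameter, 64 g, lying loose in the dish, whose upper surface is dished with a radius of about 100 mm; its lowest point is 31.5 mm above the dish's origin, its rim 36 mm. Origin: the ball's centre. It rolls off the middle when the dish is tilted (about 1.7 mm a degree) or jerked.
- amber_bottle: Bystander: small brown bottle with a black cap, 34 mm in diameter, 92 mm high, standing to the left of the balance. Origin: centre of its underside.
- vial_1: Bystander: white capped vial, 34 mm in diameter, 90 mm high, standing to the right of the balance. Origin: centre of its underside.
- vial_3: Bystander: white capped vial, 34 mm in diameter, 90 mm high, standing to the right of the balance. Origin: centre of its underside.
Mind the look-alikes: they are no part of the job. There is more than one size of the dish; the job needs the larger. Of the things that look like the ball, the smaller one is meant.

How it is judged:
By the outcome, as a careful person would: the job done as asked, in the order asked, and still so for the second after the job is handed in, while the arm keeps its last pose, push and grip.
It also fails if it takes over 38 s, if anything falls off the work surface, if the arm or the gripper's body presses on something with over 40 N, if the wrist force passes 120 N, or if a joint passes its speed limit or range.

## Robot

A 6-joint arm with a two-finger parallel gripper is mounted at the origin on a cart in front of the work surface, level with it; the furniture and walls round the work are solid. World frame = base frame: x ahead of the robot, y to its left, z up, the work surface at z = 0. Lengths are in mm, angles in rad, forces in N, time in s.
With the tool pointing down it reaches from about 325 to 900 mm from the base axis. Payload 3.5 kg.
Tool frame: the origin (TCP) lies midway between the tips of the shut fingers; the grasp point (between the pads) lies 19 mm behind it; z points along the fingers, y is the direction in which the jaws open and shut (so a half turn about z gives the same grasp; the last joint's range is limited). The gripper opens to 85 mm and grips with 20 to 120 N. Pads are 22 mm wide; open, the fingers measure 114 mm over their backs; the gripper's body (76 mm by 85 mm) begins 54 mm behind the grasp point. The pads swing forward as they close: fully open they stand 13 mm farther back than shut.
Start: joints at [-1.451, 0.276, -0.026, 1.268, 0, 1.467], TCP at [138.089, -609.552, 231.313] pointing down, gripper open.
Joint ranges: [-3.12, 3.12], [-0.85, 1.88], [-1.08, 1.24], [-1.95, 2.15], [-1.57, 1.53], [-3.14, 3.14]. Speed limits (rad/s): [2.57, 2.57, 3.14, 3.14, 3.14, 3.14].

## Interface

Orientations are given as a rotation vector (axis times angle).
In Python, from station import readout, eyes, job_done gives the robot as it stands. The module is installed in compiled form; this text tells all that it offers.
- The arm moves only by the shell command python3 -m inch 'ROWS' [FORCE]. ROWS is JSON, one flat list of numbers, 7 for each row, row after row: the shift along the world's x, y, z in mm, then the turn, a rotation vector about the world's x, y, z in rad, then the opening, from 0 (shut) to 1 (fully open). In form: [dx, dy, dz, wx, wy, wz, fingers, dx, dy, dz, wx, wy, wz, fingers, ...]. A call has exactly 8 rows; each row shifts and turns the commanded pose from where the row before left it; what a row does not reach is not made up. A row lasts 1/8 s, in which the tool goes at most 62.5 mm and 10.7 degrees, less where a joint would pass 70% of its speed; a pose out of reach is approached as far as the arm can. A call is refused whole if a number of a shift passes 62.5 or a number of a turn 0.188, either way. A call with a gripper value outside its range is refused whole. The fingers move at their own pace and stop on an object; FORCE is the grip in N (left out, the last holds). Time passes only in rows, so rows that do not move let the fingers close, or fill a call up. It gives the time, the measured TCP pose, the force and the opening at its end, in the units of the state.
- readout.get_obs(): the state, without advancing time (a new reading comes with each control period).
- eyes.read_camera(name): name is "scene" or "top" or "wrist"; returns a dict with "color" (480x640x3 uint8, blue, green, red), "z_map" (480x640 float32, mm along the optical axis (not along the pixel's ray), 0 where there is no reading), "camera_matrix" (3x3 intrinsics, pixels), "rvec" (rotation vector, rad) and "tvec" (3), from world to camera coordinates, as OpenCV has them; the wrist camera has in their place "T_tool_cam" (4x4, takes a point from camera to tool coordinates, whose origin is the TCP and whose axes are the flange's). Camera axes: x right, y down, z forward; pixel columns grow to the right and rows downward; lengths in mm; the calibration is good to about 2 mm. A picture is of the moment at which its call begins: read the wrist's pose just before it.
- job_done(): hands the job in, once; it reports no verdict.
The state is a dict: "time": time; "qpos": joint angles; "joint_velocities": joint speeds; "joint_torque": joint torques, N m; "tcp_pos": TCP position; "eef_rot": TCP orientation; "wrist_force": force on the tool from outside, world axes, zero at the start; "torque": the same for the moment, N m; "gripper_width": finger opening in mm.
Only numpy, scipy, OpenCV 4.12 (cv2) and the standard library are available. Lean on these libraries where they do the work, as an engineer would, in place of code of your own. Each camera call takes 0.05 s, during which the arm holds its last target.

## Working session

There is one attempt and no reset: what is moved stays moved. The work goes in short steps, Python scripts to look and compute and a shell command to move; the robot and the scene stay as the last step left them, time stands still between calls to the robot, and variables do not carry over. Pictures are saved under pics/ and viewed, and the job is handed in when it is done.

```bash
mkdir -p pics; python3 - <<'E'
from station import readout, eyes
import cv2,numpy as np
print(readout.get_obs())
for n in ["scene","top","wrist"]:
    c=eyes.read_camera(n); cv2.imwrite(f"pics/{n}0.png",c["color"]); np.savez(f"{n}0.npz",**c)
    print(n,c["camera_matrix"].tolist(),c.get("rvec"),c.get("tvec"),c.get("T_tool_cam"))
E
```

```text
{'time': 0.0, 'qpos': array([-1.45137923e+00,  2.77140418e-01, -2.79360224e-02,  1.26800801e+00,
        5.16611480e-06,  1.46740700e+00]), 'joint_velocities': array([ 4.41109563e-04, -7.92486805e-05, -7.56803707e-04, -1.43591733e-03,
        1.71244633e-03, -2.37707314e-03]), 'joint_torque': array([ 1.47759125e-03, -4.45518994e+01,  2.95196146e+01,  1.64479605e-02,
       -5.39909774e-05, -2.03617795e-06]), 'tcp_pos': array([ 138.00614907, -608.74410579,  230.12913557]), 'eef_rot': array([-3.11984426e+00, -3.49005654e-01,  2.06732618e-05]), 'wrist_force': array([-0.0376777 ,  0.22512615, -0.74298181]), 'torque': array([0.00938438, 0.03750524, 0.01693591]), 'gripper_width': 85.58895630106377}
scene [[573.4212880802718, 0.0, 316.062181572524], [0.0, 573.4212880802718, 242.74246660492048], [0.0, 0.0, 1.0]] [ 2.11953253 -0.58814085  0.32441273] [-556.74757467  266.53848597  680.12692906] None
top [[488.3251734096553, 0.0, 319.91772840955235], [0.0, 488.3251734096553, 234.03343780101426], [0.0, 0.0, 1.0]] [ 2.1662495  -2.16619576  0.06035299] [-16.40864021 632.41446112 899.13884401] None
wrist [[361.86409412506623, 0.0, 317.52262792492667], [0.0, 361.86409412506623, 237.20516367959306], [0.0, 0.0, 1.0]] None None [[-4.01519690e-04 -9.61941124e-01 -2.73256496e-01  6.86688166e+01]
 [ 9.99999371e-01 -1.00079613e-04 -1.11707771e-03 -6.61850854e-01]
 [ 1.04721559e-03 -2.73256773e-01  9.61940559e-01 -1.43292786e+02]
 [ 0.00000000e+00  0.00000000e+00  0.00000000e+00  1.00000000e+00]]
```

View pics/scene0.png

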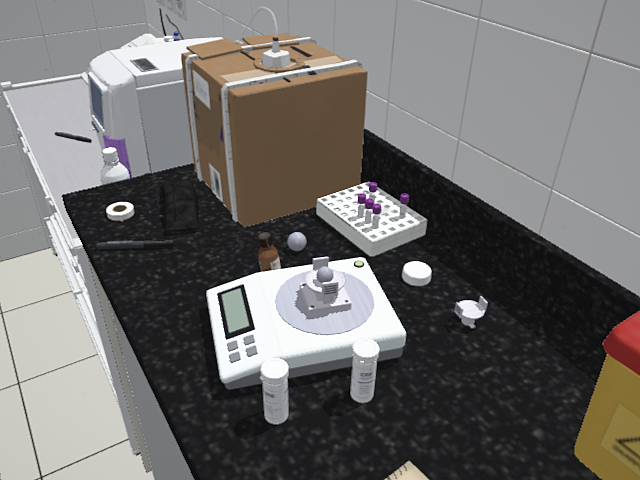

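View pics/top0.png

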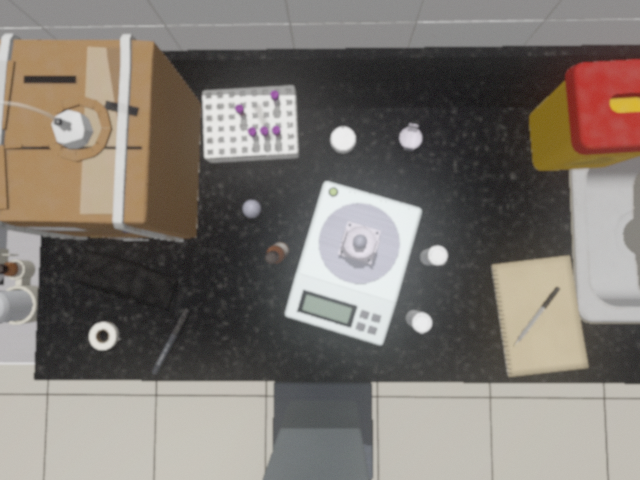

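The scene view shows the balance with its dish and ball at about (325,285). In the top view they are at about (360,243), with the vials at (436,255) and (421,322) and the bottle at (276,253). I'll measure next.

```bash
cat > h.py <<'E'
import numpy as np,cv2
def load(n): return dict(np.load(n+".npz"))
def ray(c,uv,z):
    R=cv2.Rodrigues(c["rvec"])[0]; t=c["tvec"].ravel(); K=c["camera_matrix"]
    o=-R.T@t; d=R.T@np.linalg.inv(K)@np.array([uv[0],uv[1],1.]); s=(z-o[2])/d[2]; return o+s*d
def proj(c,p):
    return cv2.projectPoints(np.array(p,float).reshape(-1,1,3),c["rvec"],c["tvec"],c["camera_matrix"],None)[0].reshape(-1,2)
E
python3 - <<'E'
from h import *
c=load("top0"); im=c["color"]
cv2.imwrite("pics/topz.png",cv2.resize(im[170:320,280:460],None,fx=4,fy=4,interpolation=cv2.INTER_CUBIC))
hsv=cv2.cvtColor(im,cv2.COLOR_BGR2HSV)
roi=np.zeros(im.shape[:2],np.uint8); roi[175:350,280:425]=1
m=((im.min(2)>150)&(roi>0)).astype(np.uint8)
m=cv2.morphologyEx(m,cv2.MORPH_CLOSE,np.ones((5,5)))
cs,_=cv2.findContours(m,0,2); k=max(cs,key=cv2.contourArea)
r=cv2.minAreaRect(k); b=cv2.boxPoints(r)
print(r); W=np.array([ray(c,p,58) for p in b]); print(W.round(1)); 
print([np.linalg.norm(W[i]-W[(i+1)%4]).round(1) for i in range(4)], W.mean(0))
for i in range(4):
    e=W[(i+1)%4]-W[i]; print(np.degrees(np.arctan2(e[1],e[0])))
print(ray(c,(360,242),105))
s=load("scene0"); cv2.imwrite("pics/scz.png",cv2.resize(s["color"][245:330,270:380],None,fx=6,fy=6,interpolation=cv2.INTER_CUBIC))
print(ray(s,(325,274),105))
E
```

```text
((353.2289733886719, 262.12738037109375), (104.78125762939453, 143.5594482421875), 16.821407318115234)
[[ 481.8   50.6   58. ]
 [ 733.   -24.4   58. ]
 [ 676.2 -207.6   58. ]
 [ 428.7 -129.6   58. ]]
[np.float64(262.2), np.float64(191.8), np.float64(259.4), np.float64(187.8)] [579.9333556  -77.76428359  58.        ]
-16.614570299080906
-107.24362805616111
162.51481163207615
73.59292806151127
[611.99314887 -87.73972072 105.        ]
[613.81843639 -85.27430605 105.        ]
```

View pics/topz.png

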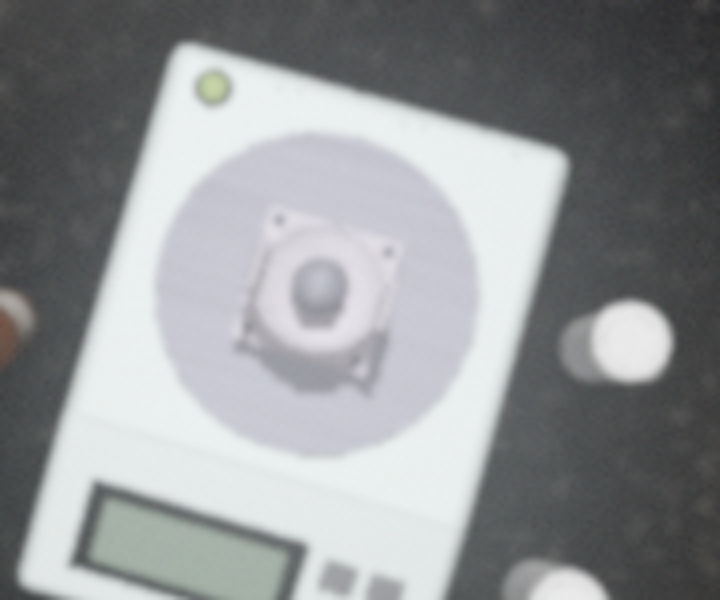

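View pics/scz.png

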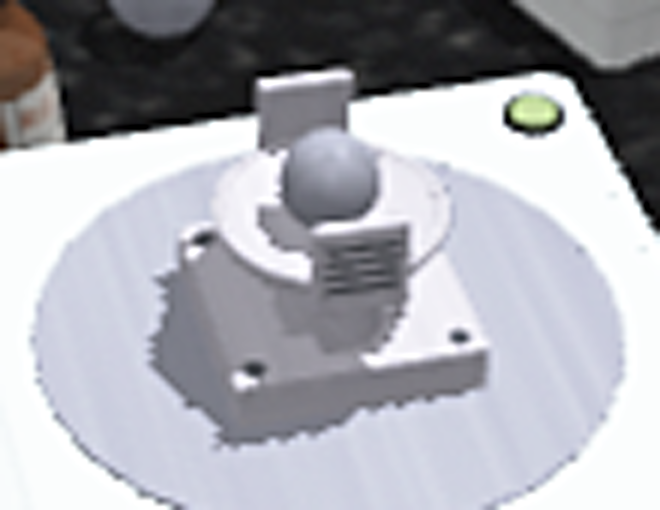

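```bash
python3 -m inch '[15,16,2,0,0,0.08,1, 30,33,4,0,0,0.16,1, 30,33,4,0,0,0.17,1, 30,33,4,0,0,0.17,1, 30,33,4,0,0,0.17,1, 30,33,4,0,0,0.17,1, 30,33,0,0,0,0.17,1, 30,33,0,0,0,0.17,1]' 40
python3 -m inch '[30,33,0,0,0,0.17,1, 30,33,0,0,0,0.17,1, 30,33,0,0,0,0.17,1, 30,33,0,0,0,0.17,1, 30,33,0,0,0,0.17,1, 30,33,0,0,0,0.17,1, 30,33,0,0,0,0.17,1, 30,33,0,0,0,0.17,1]'
```

```text
time: 1.15
tcp_pos: [363.8, -361.3, 253.2]
eef_rot: [-2.311, -2.128, -0.0]
wrist_force: [0.4, -1.0, 0.5]
gripper_width: 85.3
time: 2.15
tcp_pos: [603.7, -97.3, 252.9]
eef_rot: [-0.459, -3.107, 0.0]
wrist_force: [0.7, -0.4, 0.2]
gripper_width: 85.3
```

```bash
python3 -m inch '[10,10,0,0,0,0,1, 0,0,0,0,0,0,1, 0,0,0,0,0,0,1, 0,0,0,0,0,0,1, 0,0,0,0,0,0,1, 0,0,0,0,0,0,1, 0,0,0,0,0,0,1, 0,0,0,0,0,0,1]'
python3 - <<'E'
from station import readout, eyes
import cv2,numpy as np
o=readout.get_obs(); print(o)
c=eyes.read_camera("wrist"); cv2.imwrite("pics/w1.png",c["color"]); np.savez("w1.npz",pos=o["tcp_pos"],rot=o["eef_rot"],**c)
E
```

```text
time: 3.15
tcp_pos: [613.1, -88.6, 253.3]
eef_rot: [0.468, 3.107, -0.0]
wrist_force: [-0.4, 0.1, -0.6]
gripper_width: 85.9
{'time': 3.15, 'qpos': array([-2.47774912e-01,  2.56461562e-01, -5.98477358e-03,  1.30828745e+00,
       -1.84978279e-05,  5.10094246e-02]), 'joint_velocities': array([ 0.00220398,  0.00155532, -0.00157298, -0.00024764, -0.00062792,
       -0.00125827]), 'joint_torque': array([-5.06404135e-02, -4.38342297e+01,  2.98652083e+01,  1.99649032e-03,
       -2.20699396e-03,  1.10256433e-04]), 'tcp_pos': array([613.09216576, -88.56953444, 253.34290794]), 'eef_rot': array([ 4.67576543e-01,  3.10654099e+00, -3.85652668e-05]), 'wrist_force': array([-0.41825443,  0.07632981, -0.57396606]), 'torque': array([ 0.04812078, -0.05902494,  0.08990877]), 'gripper_width': 85.88607645694016}
```

View pics/w1.png

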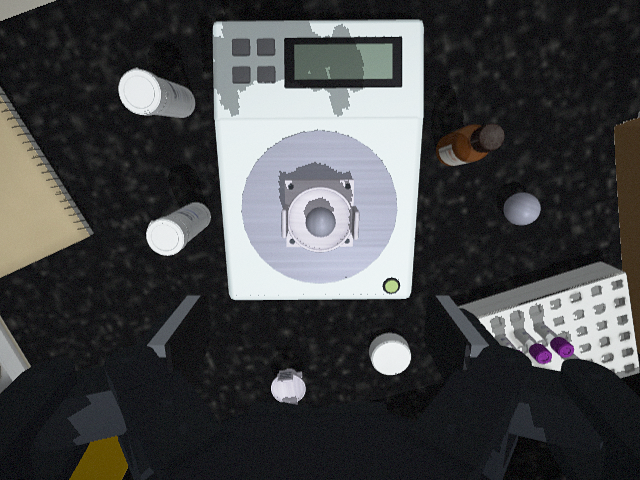

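The wrist view shows the dish at about (320,220), with its tabs at x≈285 and x≈356, and the ball at (320,222). The balance's sides are nearly vertical in the image. I'll zoom in and measure.

```bash
cat >> h.py <<'E'
def wcam(w):
    T=np.eye(4);T[:3,:3]=cv2.Rodrigues(w["rot"])[0];T[:3,3]=w["pos"]; return T@w["T_tool_cam"]
def wray(w,uv,z):
    T=wcam(w);d=T[:3,:3]@np.linalg.inv(w["camera_matrix"])@np.array([uv[0],uv[1],1.]);o=T[:3,3];return o+(z-o[2])/d[2]*d
E
python3 - <<'E'
from h import *
w=load("w1"); im=w["color"]
cv2.imwrite("pics/w1z.png",cv2.resize(im[155:265,255:385],None,fx=6,fy=5.4545,interpolation=cv2.INTER_CUBIC))
m=(im.min(2)>130).astype(np.uint8); m[:10]=0;m[310:]=0;m[:,:212]=0;m[:,426:]=0
m=cv2.morphologyEx(m,cv2.MORPH_CLOSE,np.ones((5,5)))
cs,_=cv2.findContours(m,0,2); k=max(cs,key=cv2.contourArea)[:,0]
# long edges: pixels on left/right of the flat part rows 125-285
L=np.array([(k[k[:,1]==r][:,0].min(),r) for r in range(130,285,3) if (k[:,1]==r).any()])
Rr=np.array([(k[k[:,1]==r][:,0].max(),r) for r in range(130,285,3) if (k[:,1]==r).any()])
for E in (L,Rr):
    P=np.array([wray(w,p,56) for p in E])[:,:2]
    vx,vy,x0,y0=cv2.fitLine(P.astype(np.float32),cv2.DIST_HUBER,0,.01,.01).ravel()
    print(np.degrees(np.arctan(vy/vx)),x0,y0)
# disc
hub=[wray(w,p,105) for p in [(320,222)]]; print(hub)
E
```

```text
58.143772 601.7133 -93.80542
62.627502 595.3666 -92.85493
[array([613.34136507, -85.97433627, 105.        ])]
```

View pics/w1z.png

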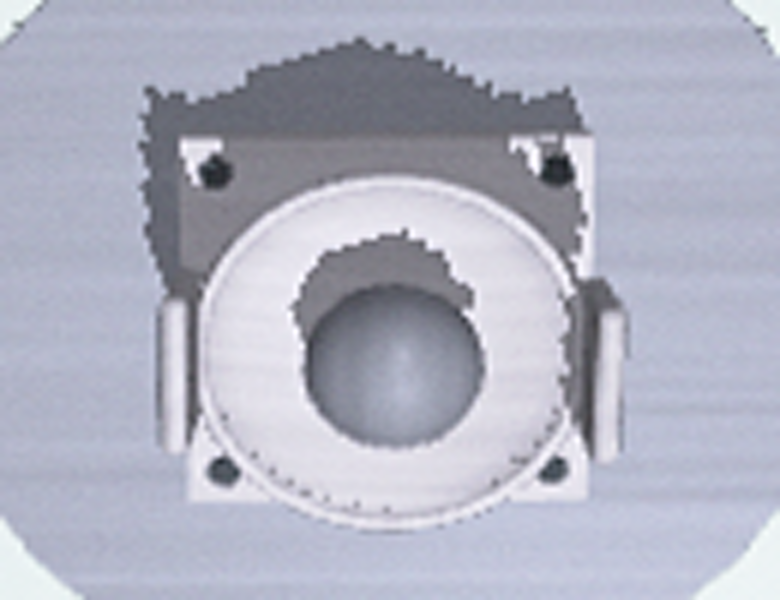

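```bash
python3 - <<'E'
from h import *
w=load("w1")
z=lambda x,y:(x/6+255-.4,y/5.4545+155-.4)
a=wray(w,z(174,376),115);b=wray(w,z(613,383),115)
print("tabs",a,b,(a+b)/2,np.linalg.norm(a-b),np.degrees(np.arctan2((b-a)[1],(b-a)[0])))
h=[wray(w,z(*p),72) for p in [(215,171),(556,171),(553,470),(224,470)]]
print("screws",np.round(h,1),np.mean(h,0)); 
for i in range(4):
    e=h[(i+1)%4]-h[i]; print(np.linalg.norm(e),np.degrees(np.arctan2(e[1],e[0])))
T=wcam(w);P=np.vstack([a,b,[613.3,-87.8,105]])
t=load("top0")
print("top ball",ray(t,(360-.0,241.8),105))
E
```

```text
tabs [ 603.64593664 -113.55357904  115.        ] [621.94149634 -57.87375888 115.        ] [612.79371649 -85.71366896 115.        ] 58.608616065445446 71.81024691968811
screws [[ 581.4 -103.6   72. ]
 [ 596.4  -55.    72. ]
 [ 645.6  -69.4   72. ]
 [ 630.5 -118.4   72. ]] [613.4631606 -86.6057134  72.       ]
50.95229490155158 72.85026062235222
51.23852725060339 -16.378829712170212
51.27954002615237 -107.15854718987296
51.2272864647857 163.25530895825452
top ball [612.33900769 -87.74166673 105.        ]
```

```bash
python3 -m inch '[0,2.4,-6,0,0,-0.02,1, 0,0,-16,0,0,0,1, 0,0,-20,0,0,0,1, 0,0,-20,0,0,0,1, 0,0,-20,0,0,0,1, 0,0,-16,0,0,0,1, 0,0,-10,0,0,0,1, 0,0,-4,0,0,0,1]'
python3 - <<'E'
from station import readout, eyes
import cv2,numpy as np
o=readout.get_obs(); print(o["tcp_pos"],o["eef_rot"])
c=eyes.read_camera("wrist"); cv2.imwrite("pics/w2.png",c["color"]); np.savez("w2.npz",pos=o["tcp_pos"],rot=o["eef_rot"],**c)
E
```

```text
time: 4.2
tcp_pos: [612.7, -86.1, 140.5]
eef_rot: [-0.499, -3.101, -0.0]
wrist_force: [0.1, 0.9, -0.3]
gripper_width: 85.0
[612.74639778 -86.07151496 140.47363174] [-4.98536431e-01 -3.10079576e+00 -1.66400748e-04]
```

View pics/w2.png

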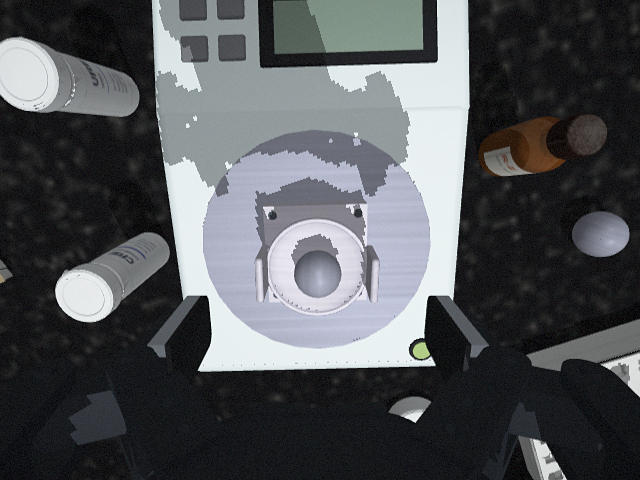

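The wrist view shows the tabs at about (260,274) and (374,274), between the open pads (inner edges at about 212 and 428). The ball is centred at (318,273). I'll check these numbers before going down.

```bash
python3 - <<'E'
from h import *
w=load("w2");im=w["color"]
cv2.imwrite("pics/w2z.png",cv2.resize(im[200:325,245:390],None,fx=5,fy=4.8,interpolation=cv2.INTER_CUBIC))
a=wray(w,(260,274),115);b=wray(w,(374.5,274),115)
print(a,b,(a+b)/2,np.linalg.norm(a-b),np.degrees(np.arctan2((b-a)[1],(b-a)[0])))
t=load("top0")
for n,p,z in [("v",(437.5,255.5),90),("v",(422,322.5),90),("bottle",(274,255),92)]: print(n,ray(t,p,z))
E
```

```text
[ 600.73939029 -111.96050498  115.        ] [618.6981918  -57.69463058 115.        ] [609.71879105 -84.82756778 115.        ] 57.16033306288416 71.68850430247826
v [ 589.29563903 -223.41769448   90.        ]
v [ 473.60991963 -194.65788991   90.        ]
bottle [590.06916959  62.47534064  92.        ]
```

View pics/w2z.png

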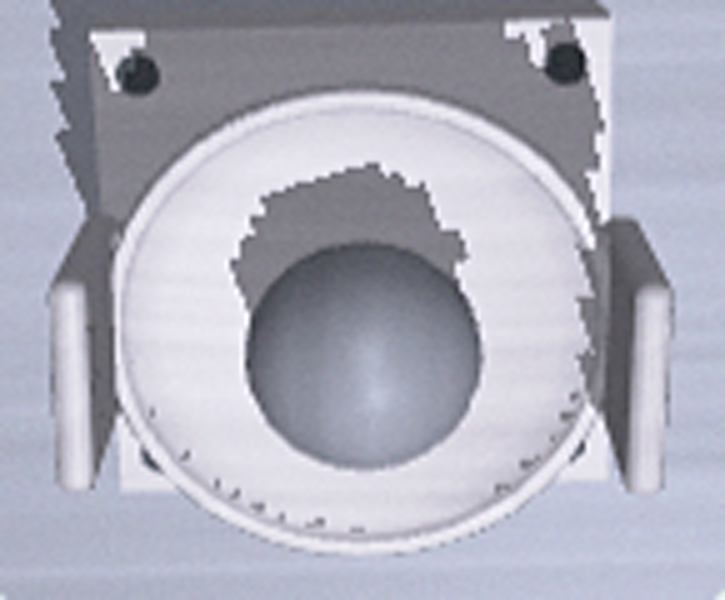

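```bash
python3 -m inch '[0,0.3,-5,0,0,0,1, 0,0,-10,0,0,0,1, 0,0,-13,0,0,0,1, 0,0,-13,0,0,0,1, 0,0,-12,0,0,0,1, 0,0,-8,0,0,0,1, 0,0,-3,0,0,0,1, 0,0,0,0,0,0,1]'
python3 - <<'E'
from station import readout, eyes
import cv2,numpy as np
o=readout.get_obs(); print(o["tcp_pos"],o["eef_rot"],o["wrist_force"])
for n in("wrist","scene"):
    c=eyes.read_camera(n); cv2.imwrite(f"pics/{n}3.png",c["color"])
    if n=="scene": cv2.imwrite("pics/scene3z.png",cv2.resize(c["color"][200:350,230:430],None,fx=4,fy=4,interpolation=cv2.INTER_CUBIC))
E
```

```text
time: 5.25
tcp_pos: [613.1, -85.9, 77.2]
eef_rot: [-0.499, -3.102, -0.0]
wrist_force: [0.1, -0.8, -0.9]
gripper_width: 85.2
[613.13743392 -85.85865234  77.24052301] [-4.98684833e-01 -3.10170964e+00 -1.17266811e-05] [ 0.06161909 -0.79793285 -0.92004585]
```

View pics/wrist3.png

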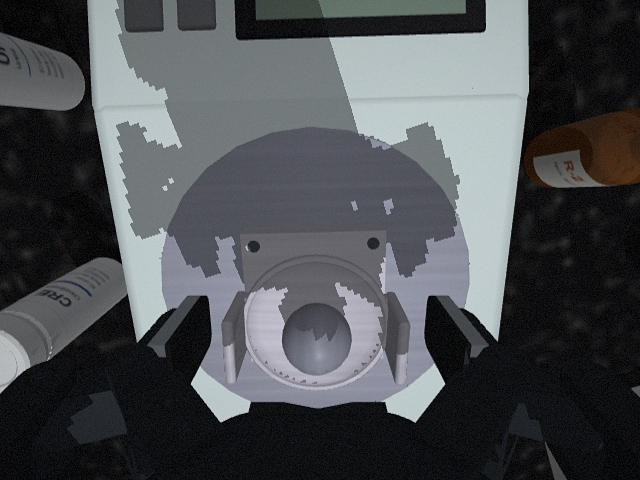

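View pics/scene3z.png

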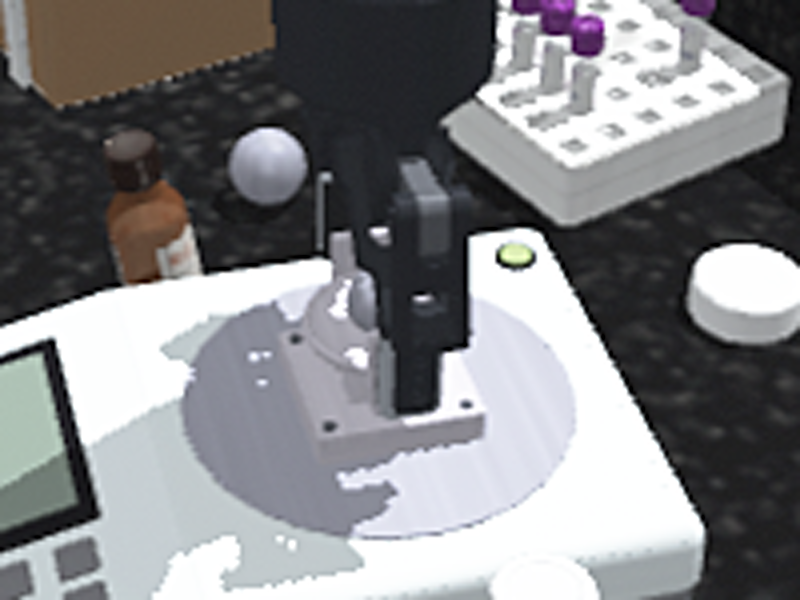

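The pads straddle the tabs and are centred to about 1 mm, and the tips clear the hub. Closing gently.

```bash
python3 -m inch '[0,0,0,0,0,0,0.85, 0,0,0,0,0,0,0.79, 0,0,0,0,0,0,0.76, 0,0,0,0,0,0,0.74, 0,0,0,0,0,0,0.72, 0,0,0,0,0,0,0.7, 0,0,0,0,0,0,0.6, 0,0,0,0,0,0,0.6]' 40
python3 - <<'E'
from station import readout, eyes
import cv2,numpy as np
o=readout.get_obs(); print(o["tcp_pos"],o["eef_rot"],o["wrist_force"],o["torque"])
c=eyes.read_camera("wrist"); cv2.imwrite(f"pics/wrist4.png",c["color"])
E
```

```text
time: 6.35
tcp_pos: [613.3, -86.1, 77.6]
eef_rot: [0.499, 3.101, -0.001]
wrist_force: [-1.1, -1.3, 3.3]
gripper_width: 61.8
[613.28746973 -86.14001228  77.6413699 ] [ 4.98793222e-01  3.10123520e+00 -8.14395661e-04] [-1.14738461 -1.27605586  3.34447092] [-0.30495145  0.16744228  0.01958058]
```

View pics/wrist4.png

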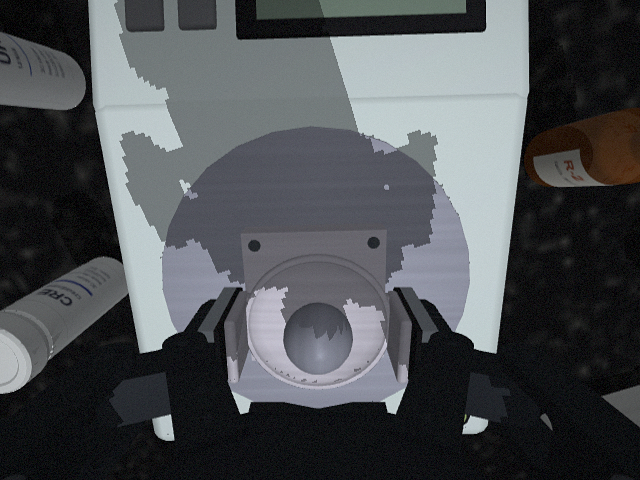

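```bash
python3 -m inch '[0,0,0.8,0,0,0.02,0.6, 0,0,0,0,0,0.05,0.6, 0,0,0,0,0,0.07,0.6, 0,0,0,0,0,0.08,0.6, 0,0,0,0,0,0.08,0.6, 0,0,0,0,0,0.08,0.6, 0,0,0,0,0,0.08,0.6, 0,0,0,0,0,0.08,0.6]'
python3 - <<'E'
from station import readout
o=readout.get_obs(); print(o["tcp_pos"],o["eef_rot"],o["wrist_force"],o["torque"])
E
```

```text
time: 7.4
tcp_pos: [612.8, -85.5, 77.6]
eef_rot: [0.352, -3.121, -0.001]
wrist_force: [-0.1, 0.1, -0.0]
gripper_width: 61.6
[612.81146236 -85.48729026  77.64122592] [ 3.52024563e-01 -3.12128659e+00 -1.32880750e-03] [-0.14667283  0.07186801 -0.02996789] [-0.14158614 -0.06429044 -0.08526153]
```

```bash
python3 -m inch '[0,0,0,0,0,0.08,0.6, 0,0,0,0,0,0.08,0.6, 0,0,0,0,0,0.08,0.6, 0,0,0,0,0,0.08,0.6, 0,0,0,0,0,0.08,0.6, 0,0,0,0,0,0.08,0.6, 0,0,0,0,0,0.08,0.6, 0,0,0,0,0,0.08,0.6]'
python3 -m inch '[0,0,0,0,0,0.08,0.6, 0,0,0,0,0,0.08,0.6, 0,0,0,0,0,0.08,0.6, 0,0,0,0,0,0.07,0.6, 0,0,0,0,0,0.06,0.6, 0,0,0,0,0,0.03,0.6, 0,0,0,0,0,0.01,0.6, 0,0,0,0,0,0,0.6]'
python3 - <<'E'
from station import readout, eyes
import cv2,numpy as np
o=readout.get_obs(); print(o["tcp_pos"],o["eef_rot"],o["wrist_force"],o["torque"])
c=eyes.read_camera("wrist"); cv2.imwrite(f"pics/wrist5.png",c["color"]);np.savez("w5.npz",pos=o["tcp_pos"],rot=o["eef_rot"],**c)
c=eyes.read_camera("scene");cv2.imwrite("pics/scene5z.png",cv2.resize(c["color"][200:350,230:430],None,fx=4,fy=4,interpolation=cv2.INTER_CUBIC))
E
```

```text
time: 8.4
tcp_pos: [612.7, -85.4, 77.6]
eef_rot: [1.316, -2.852, -0.002]
wrist_force: [0.1, -1.3, 0.3]
gripper_width: 61.6
time: 9.4
tcp_pos: [612.8, -85.6, 77.6]
eef_rot: [1.865, -2.528, -0.001]
wrist_force: [0.7, -0.6, -3.0]
gripper_width: 61.5
[612.80973511 -85.59845505  77.64507862] [ 1.86484532e+00 -2.52802208e+00 -1.18373596e-03] [ 0.66892345 -0.62806568 -2.97665233] [-0.12543995 -0.18927202 -0.02091023]
```

View pics/wrist5.png

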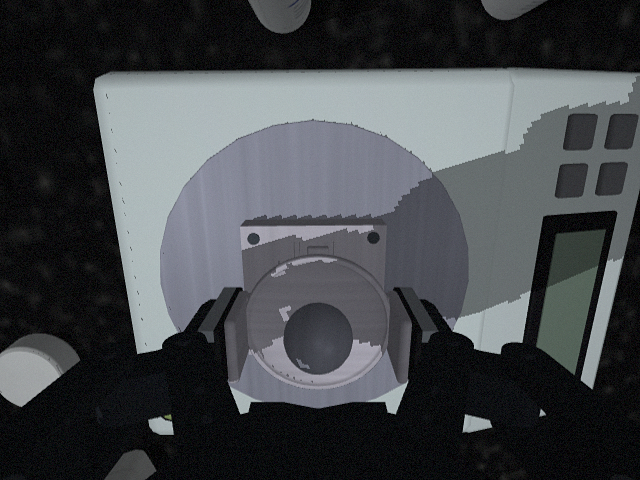

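View pics/scene5z.png

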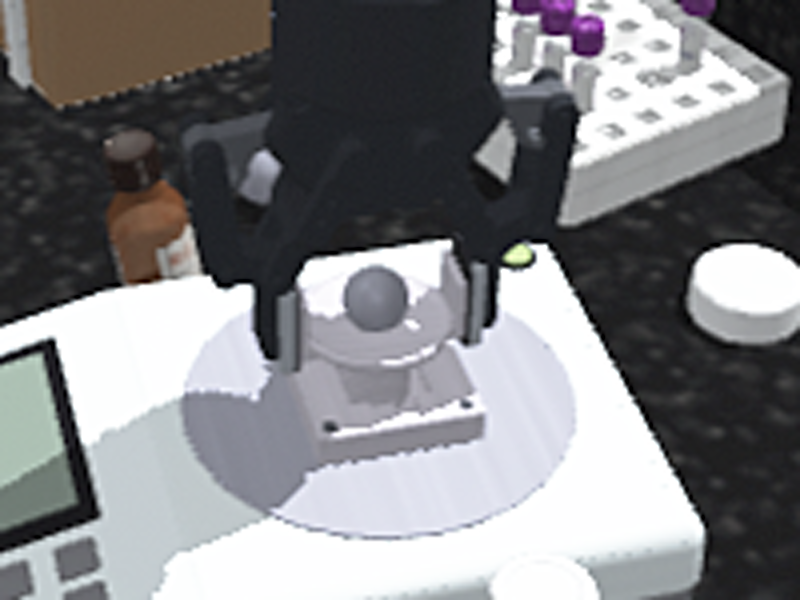

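The dish has turned to 162.8° (notch at 163°). In the wrist view, the notch at (318,250) lines up with the dish's axis, and the ball is central. Next comes a slow straight lift with a check.

```bash
python3 -m inch '[0,0,0.5,0,0,0,0.6, 0,0,1,0,0,0,0.6, 0,0,1.5,0,0,0,0.6, 0,0,2,0,0,0,0.6, 0,0,2,0,0,0,0.6, 0,0,1.5,0,0,0,0.6, 0,0,1,0,0,0,0.6, 0,0,0.5,0,0,0,0.6]'
python3 - <<'E'
from station import readout, eyes
import cv2,numpy as np
o=readout.get_obs(); print(o["tcp_pos"],o["eef_rot"],o["wrist_force"],o["torque"])
c=eyes.read_camera("wrist"); cv2.imwrite(f"pics/wrist6.png",c["color"])
E
```

```text
time: 10.5
tcp_pos: [613.1, -85.9, 88.2]
eef_rot: [-1.865, 2.528, -0.0]
wrist_force: [0.1, 0.9, -2.1]
gripper_width: 61.5
[613.10194395 -85.86996127  88.16902246] [-1.86499929e+00  2.52806224e+00 -4.40844123e-05] [ 0.10188527  0.86590836 -2.14156983] [-0.06555804 -0.01522597  0.01172362]
```

View pics/wrist6.png

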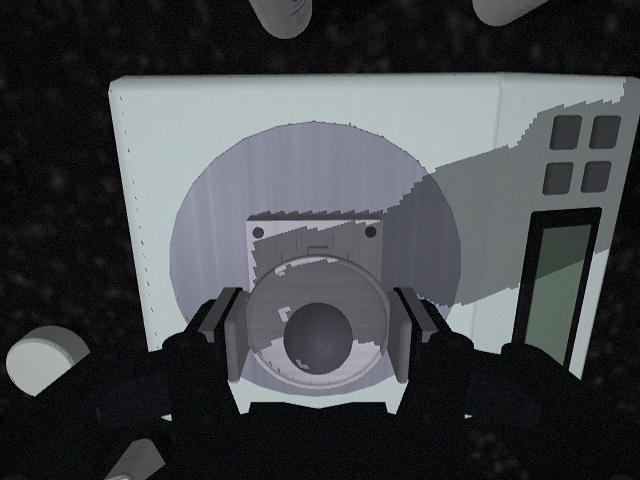

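The dish rises with the gripper (its tabs stay fixed in the image while the hub recedes), carrying only its own weight. Continuing the lift.

```bash
python3 -m inch '[0,0,1,0,0,0,0.6, 0,0,2,0,0,0,0.6, 0,0,4,0,0,0,0.6, 0,0,6,0,0,0,0.6, 0,0,8,0,0,0,0.6, 0,0,8,0,0,0,0.6, 0,0,8,0,0,0,0.6, 0,0,8,0,0,0,0.6]'
python3 -m inch '[0,0,8,0,0,0,0.6, 0,0,8,0,0,0,0.6, 0,0,8,0,0,0,0.6, 0,0,8,0,0,0,0.6, 0,0,8,0,0,0,0.6, 0,0,8,0,0,0,0.6, 0,0,8,0,0,0,0.6, 0,0,7,0,0,0,0.6]'
python3 -m inch '[0,0,6,0,0,0,0.6, 0,0,5,0,0,0,0.6, 0,0,4,0,0,0,0.6, 0,0,3,0,0,0,0.6, 0,0,2,0,0,0,0.6, 0,0,1,0,0,0,0.6, 0,0,0,0,0,0,0.6, 0,0,0,0,0,0,0.6]'
python3 -m inch '[0,0,0,0,0,0,0.6, 0,0,0,0,0,0,0.6, 0,0,0,0,0,0,0.6, 0,0,0,0,0,0,0.6, 0,0,0,0,0,0,0.6, 0,0,0,0,0,0,0.6, 0,0,0,0,0,0,0.6, 0,0,0,0,0,0,0.6]'
python3 - <<'E'
from station import readout, eyes
import cv2,numpy as np
o=readout.get_obs(); print(o)
c=eyes.read_camera("wrist"); cv2.imwrite(f"pics/wrist7.png",c["color"])
c=eyes.read_camera("scene"); cv2.imwrite(f"pics/scene7.png",c["color"])
c=eyes.read_camera("top"); cv2.imwrite(f"pics/top7.png",c["color"])
E
```

```text
time: 11.55
tcp_pos: [613.2, -85.9, 133.8]
eef_rot: [-1.865, 2.528, -0.0]
wrist_force: [-0.4, -0.1, -3.0]
gripper_width: 61.6
time: 12.55
tcp_pos: [613.2, -85.9, 196.7]
eef_rot: [-1.865, 2.528, -0.0]
wrist_force: [0.2, 0.1, -2.0]
gripper_width: 61.5
time: 13.55
tcp_pos: [613.0, -85.8, 216.9]
eef_rot: [1.865, -2.528, -0.0]
wrist_force: [-0.7, 0.4, -2.0]
gripper_width: 61.4
time: 14.55
tcp_pos: [613.1, -85.8, 217.1]
eef_rot: [-1.865, 2.528, 0.0]
wrist_force: [-0.3, 0.1, -2.2]
gripper_width: 61.6
{'time': 14.55, 'qpos': array([-2.43493832e-01,  2.73334838e-01, -6.06624177e-02,  1.23680907e+00,
        1.06429235e-05, -1.51472971e+00]), 'joint_velocities': array([ 0.00159555,  0.0010981 , -0.00064757,  0.00101355,  0.00030686,
        0.00086673]), 'joint_torque': array([ 9.74872746e-04, -4.54640758e+01,  3.03094304e+01,  6.59278212e-04,
        2.12274666e-03, -4.81093889e-05]), 'tcp_pos': array([613.07743713, -85.83883181, 217.10905643]), 'eef_rot': array([-1.86508358e+00,  2.52805384e+00,  2.27643993e-05]), 'wrist_force': array([-0.25346689,  0.13006559, -2.20926383]), 'torque': array([ 0.05434701,  0.03440097, -0.01424683]), 'gripper_width': 61.60592912971552}
```

View pics/wrist7.png

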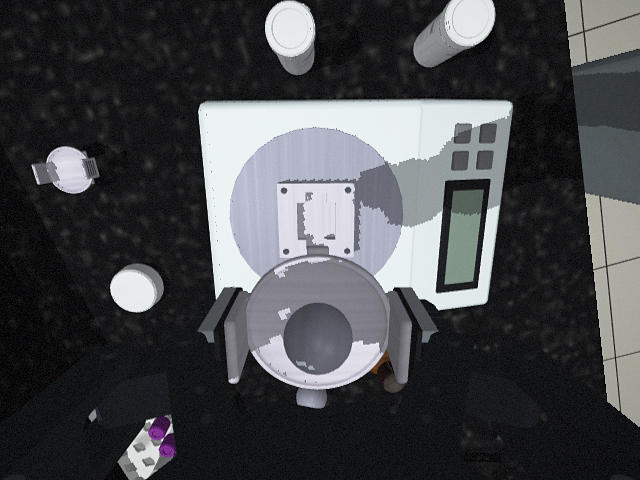

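View pics/scene7.png

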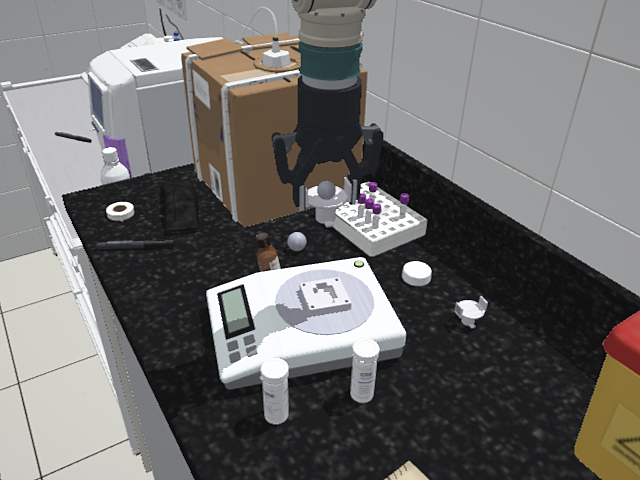

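View pics/top7.png

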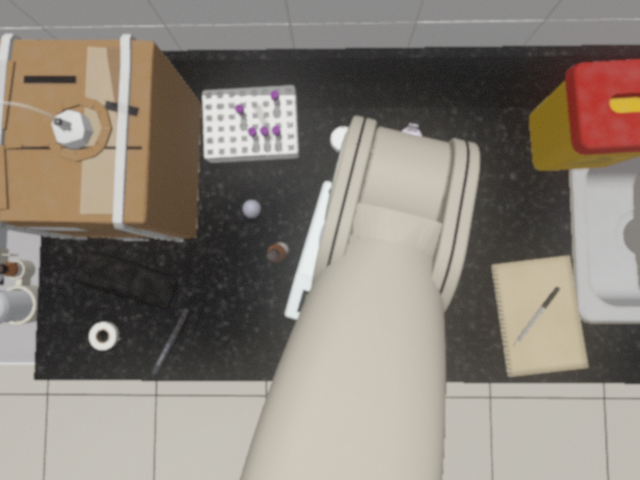

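The hub is empty at (316,220) in the wrist view. The dish hangs level in the jaws with the ball central at (318,340), still the same place relative to the dish. In the scene view the bottle at (267,252) and the vials at (275,390) and (364,370) haven't moved. The lift is about 139 mm, so I'm handing in.

```bash
python3 -c "
from station import job_done
print(job_done())"
```

```text
the job is handed in; nothing more can be done
None
```

The dish, with the ball in it, is off the balance and was handed in about 14.7 s into the 38 s limit, held level and still about 139 mm above where it sat. I gripped it across the two tabs, turned it about 91° anticlockwise until its lugs lined up with the hub's notches (162.8° against 163°), and lifted it straight out.

- **Hold:** the tool points straight down, joint speeds are about 0.002 rad/s or less, and the grip is steady at 61.6 mm with 40 N commanded.
- **Force:** the wrist force was within about 4 N at every reading, and the final pull of about 2.2 N fits the dish and ball's own weight.
- **Ball and dish:** the last pictures show the ball near the middle of the dish and the hub empty.
- **Bystanders:** in the scene view, the bottle and both vials stand where they were. The top view couldn't confirm the vials because the arm hid them.

No check failed. The camera estimates of the dish's position differed by about 2 mm between views, within the stated calibration accuracy.

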